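# Fit the flat-shanked stop into the bending bed

## Robot

A 6-joint arm with a two-finger parallel gripper is mounted at the origin on the work surface. World frame = base frame: x ahead of the robot, y to its left, z up, the work surface at z = 0. Lengths are in mm, angles in rad, forces in N, time in s.
With the tool pointing down it reaches from about 350 to 775 mm from the base axis. Payload 7.3 kg.
Tool frame: the origin (TCP) lies between the finger pads; the fingertips stand 22 mm ahead of it and the grasp point (between the pads) lies 3 mm ahead of it (nose_length is the distance from the TCP to the fingertips, in mm); z points along the fingers, y is the direction in which the jaws open and shut (so a half turn about z gives the same grasp; the last joint's range is limited). The gripper opens to 92 mm and grips with 3 to 60 N. Pads are 19 mm wide; open, the fingers measure 130 mm over their backs; the gripper's body (75 mm by 190 mm) begins 47 mm behind the grasp point.
Start: joints at [1.095, 0.342, 1.524, -0, 1.275, -0.146], TCP at [170.008, 496.729, 248.741] pointing down, gripper open.
Joint ranges: [-2.53, 2.53], [-0.77, 2.02], [0.04, 2.7], [-1, 4.14], [0.28, 2.66], [-3.11, 3.11]. Speed limits (rad/s): [2.57, 2.57, 3.14, 3.14, 3.14, 3.14].

## Interface

Orientations are given as [roll, pitch, yaw] about the fixed x, y, z axes, in that order (R = Rz(yaw) Ry(pitch) Rx(roll)).
In Python, from plant import get_obs, capture, close_job, nose_length gives the robot as it stands.
- The arm moves only by the tool step_arm, never from a script. Its argument "increments" is text: rows parted by semicolons, each of 7 numbers parted by spaces: the turn, a rotation vector about the tool's x, y, z in rad, then the shift along the tool's x, y, z in mm, then the opening, from -1 (shut) to 1 (fully open). A call has 1 to 20 rows; each row is the pose to reach, as a shift and turn from the pose commanded when the call began, along the tool's axes at that moment; what a row does not reach only later rows make up. A row lasts 1/8 s, in which the tool goes at most 62.5 mm and 10.7 degrees, less where a joint would pass 70% of its speed; a pose out of reach is approached as far as the arm can. A call with a gripper value outside its range is refused whole. The fingers move at their own pace and stop on an object; the grip force is fixed at half the most. Time passes only in rows, so rows that repeat a pose let the fingers close. It gives the time, the measured TCP pose, the force and the opening at its end, in the units of the state.
- get_obs(): the state, without advancing time (a new reading comes with each control period).
- capture(name): name is "side" or "top" or "wrist"; returns a dict with "frame" (480x640x3 uint8, red, green, blue), "K" (3x3 intrinsics, pixels), "distortion" ([k1, k2, p1, p2, k3] as OpenCV has them; the pictures are not rectified), "extrinsics" (4x4, takes a point from world to camera coordinates); the wrist camera has in their place "tool_from_camera" (4x4, takes a point from camera to tool coordinates, whose origin is the TCP and whose axes are the flange's). Camera axes: x right, y down, z forward; pixel columns grow to the right and rows downward; lengths in mm; the calibration is good to about 2 mm. A picture is of the moment at which its call begins: read the wrist's pose just before it. There is no depth.
- close_job(): hands the job in, once; it reports no verdict.
The state is a dict: "time": time; "joint_positions": joint angles; "dq": joint speeds; "tau": joint torques, N m; "tool_pos": TCP position; "tcp_rot": TCP orientation; "contact_force": force on the tool from outside, world axes, zero at the start; "moment": the same for the moment, N m; "grip_width": finger opening in mm.
Only numpy, scipy, OpenCV 4.12 (cv2) and the standard library are available. Lean on these libraries where they do the work, as an engineer would, in place of code of your own. Each camera call takes 0.05 s, during which the arm holds its last target.

## Task

Set up the bending bed for the next stirrups: take the stop made of flat bar from the grey tool rail, turn it to match the oblong slot in the bending bed, and lower it through until its collar sits flat on the bed plate, then let go. Leave the square pin and the round pin hanging in the rail as they are.

Things in the scene. Friction and masses are not known exactly. Their poses are not given: they have to be found in the camera images.
- stop: Upright black flat steel bar, 36 (its x) by 16 mm (its y), about 0.6 kg, through a bright round collar 72 mm across, 8 thick. Head 45 mm above the collar to grip across the 16 mm; shank 50 mm below it. Origin: centre of the collar's underside, z up. Hangs by the collar between the rail's two grey bars (46 mm apart, tops 80 mm above the bench), turned to no fixed angle; either way round fits. Lift 55 mm to clear.
- bed_slot (a point): Centre of the oblong slot's mouth in the fixed bending bed (bright 200 x 200 mm plate on blue feet), level with the plate's top, 80 mm above the bench. Slot 52 mm along this point's x, 30 mm along y, straight through the 12 mm plate, free below; 45 mm from the plate's centre. z up. The square (32 mm) and round (34 mm) holes are not for the stop.
- square_pin: Steel tool hanging in the rail by a collar like the stop's (72 mm across, 8 thick), but with a square bar 28 x 28 mm, 45 mm above the collar (head tops 133 mm above the bench) and 50 mm below. The three hang in any order about 95 mm apart. Origin: centre of the collar's underside, z up. Leave it hanging.
- round_pin: Steel tool hanging in the rail by a collar like the stop's (72 mm across, 8 thick), but with a round bar 30 mm across, 45 mm above the collar (head tops 133 mm above the bench) and 50 mm below. The three hang in any order about 95 mm apart. Origin: centre of the collar's underside, z up. Leave it hanging.
Mind the look-alikes: they are no part of the job. Leave any blue or turquoise look-alike of the stop alone.

How it is judged:
By the outcome, as a careful person would: the job done as asked, in the order asked, and still so for the second after the job is handed in, with the robot touching nothing.
It also fails if it takes over 40 s, if anything falls off the work surface, if the arm or the gripper's body presses on something with over 40 N, if the wrist force passes 120 N, or if a joint passes its speed limit or range.

## Working session

There is one attempt and no reset: what is moved stays moved. The work goes in short steps, Python scripts to look and compute and a tool call to move; the robot and the scene stay as the last step left them, time stands still between calls to the robot, and variables do not carry over. Pictures are saved under pics/ and viewed, and the job is handed in when it is done.

Besides the shell and the picture viewer there is one more tool, called as a command line: name --argument value ..., lists and objects as JSON in quotes. step_arm: Moves the arm, as the interface text tells. Its arguments: {"type":"object","properties":{"increments":{"type":"string"}},"required":["increments"]}

```bash
mkdir -p pics; cat > h.py <<'E'
import numpy as np, cv2, pickle
from plant import get_obs, capture, close_job, nose_length
from scipy.spatial.transform import Rotation as R
def snap(n,fn):
    o=get_obs(); c=capture(n); c['obs']=o
    cv2.imwrite('pics/'+fn+'.png',c['frame'][:,:,::-1]); pickle.dump(c,open(fn+'.pkl','wb')); return c
def T_wc(c):
    if 'extrinsics' in c: return np.linalg.inv(np.array(c['extrinsics']))
    o=c['obs']; T=np.eye(4); T[:3,:3]=R.from_euler('xyz',o['tcp_rot']).as_matrix(); T[:3,3]=o['tool_pos']
    return T@np.array(c['tool_from_camera'])
def ray(c,px,z):
    p=cv2.undistortPoints(np.array(px,float).reshape(-1,1,2),np.array(c['K']),np.array(c['distortion'])).reshape(-1,2)
    T=T_wc(c); d=np.c_[p,np.ones(len(p))]@T[:3,:3].T; o=T[:3,3]
    return o+d*((z-o[2])/d[:,2:])
def proj(c,P):
    T=np.linalg.inv(T_wc(c)); r,_=cv2.Rodrigues(T[:3,:3])
    return cv2.projectPoints(np.array(P,float).reshape(-1,1,3),r,T[:3,3],np.array(c['K']),np.array(c['distortion']))[0].reshape(-1,2)
def load(fn): return pickle.load(open(fn+'.pkl','rb'))
E
python3 - <<'E'
from h import *
print(get_obs(), nose_length)
for n in ['top','side','wrist']:
    c=snap(n,n+'0'); print(n,np.round(T_wc(c),2).tolist())
E
```

```text
{'time': 0.0, 'joint_positions': array([ 1.09504959e+00,  3.42712019e-01,  1.52501616e+00, -4.76034775e-05,
        1.27541041e+00, -1.46021752e-01]), 'dq': array([-0.0023285 ,  0.00233968, -0.00010239, -0.00109927,  0.00079676,
        0.00062089]), 'tau': array([-1.24838614e-03, -4.31241775e+01, -2.44222248e+01,  7.15914136e-02,
        5.58489596e-02, -1.00521468e-04]), 'tool_pos': array([169.81308381, 496.37736635, 248.05079915]), 'tcp_rot': array([-3.14005654e+00, -1.79903623e-04,  2.81188142e+00]), 'contact_force': array([-0.26187655,  0.17199978,  0.12832066]), 'moment': array([ 0.00207261, -0.01727923, -0.00641426]), 'grip_width': 91.92354260096828} 22.0
top [[0.0, -0.99, 0.14, 332.96], [-1.0, 0.0, 0.01, 123.18], [-0.01, -0.14, -0.99, 1163.0], [0.0, 0.0, 0.0, 1.0]]
side [[0.94, -0.19, 0.27, 186.91], [-0.33, -0.6, 0.73, -681.9], [0.02, -0.78, -0.63, 817.21], [0.0, 0.0, 0.0, 1.0]]
wrist [[0.32, 0.92, 0.24, 105.98], [0.95, -0.31, -0.08, 519.29], [-0.0, 0.25, -0.97, 385.12], [0.0, 0.0, 0.0, 1.0]]
```

View pics/top0.png

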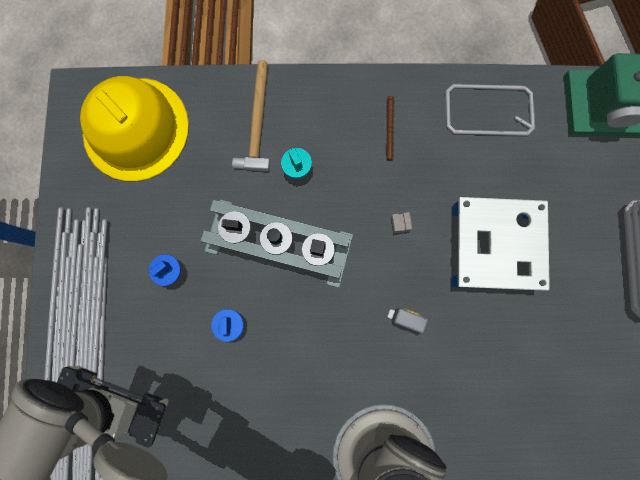

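View pics/side0.png

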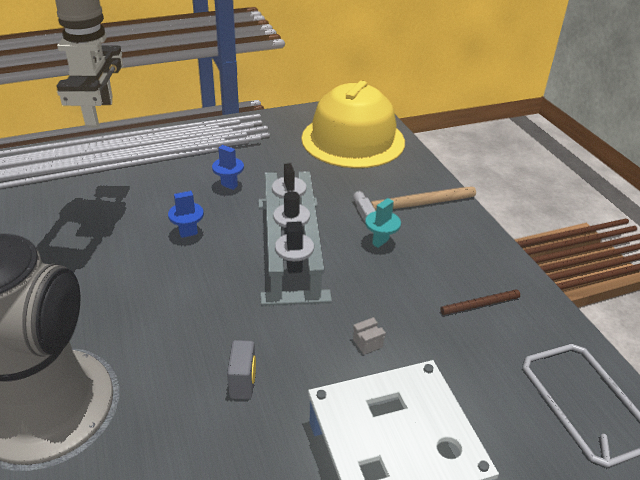

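View pics/wrist0.png

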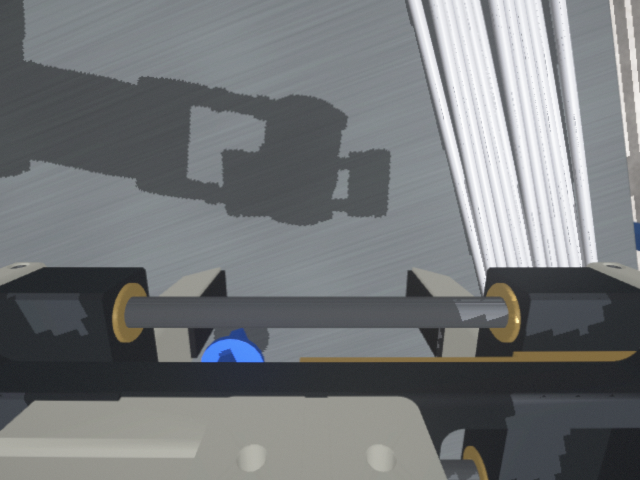

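Candidates in the top view:
- Rail tools at (233,226), (275,238) and (318,249).
- Blue look-alikes at (165,270) and (228,325).
- A turquoise look-alike at (296,162).

The black flat bar looks like (233,226). I'll check it in a close crop.

```bash
python3 - <<'E'
from h import *
a=load('top0')['frame'][:,:,::-1]; b=load('side0')['frame'][:,:,::-1]
p=cv2.resize(a[190:290,195:360],(800,485),interpolation=cv2.INTER_CUBIC)
cv2.imwrite('pics/crop1.png',p)
q=cv2.resize(b[150:290,250:340],(386,600),interpolation=cv2.INTER_CUBIC)
r=cv2.resize(a[190:300,450:560],(400,400),interpolation=cv2.INTER_CUBIC)
m=np.zeros((600,790,3),np.uint8); m[:,:386]=q; m[:400,390:]=r
cv2.imwrite('pics/crop2.png',m)
E
```

```text
(no output)
```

View pics/crop1.png

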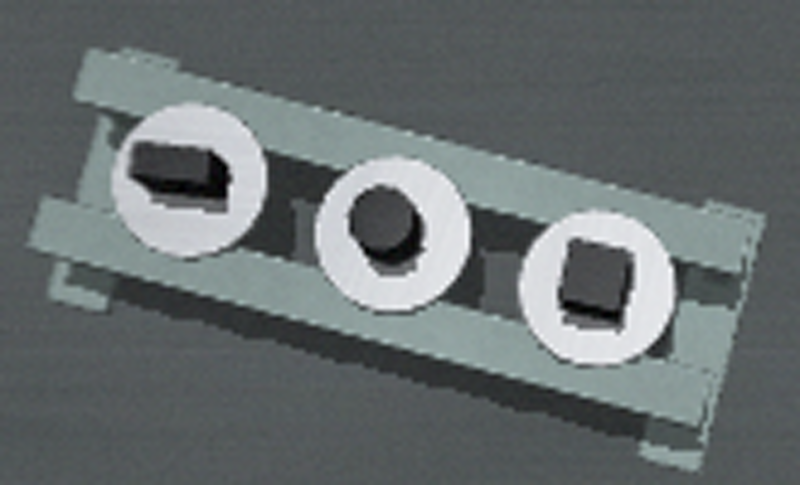

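View pics/crop2.png

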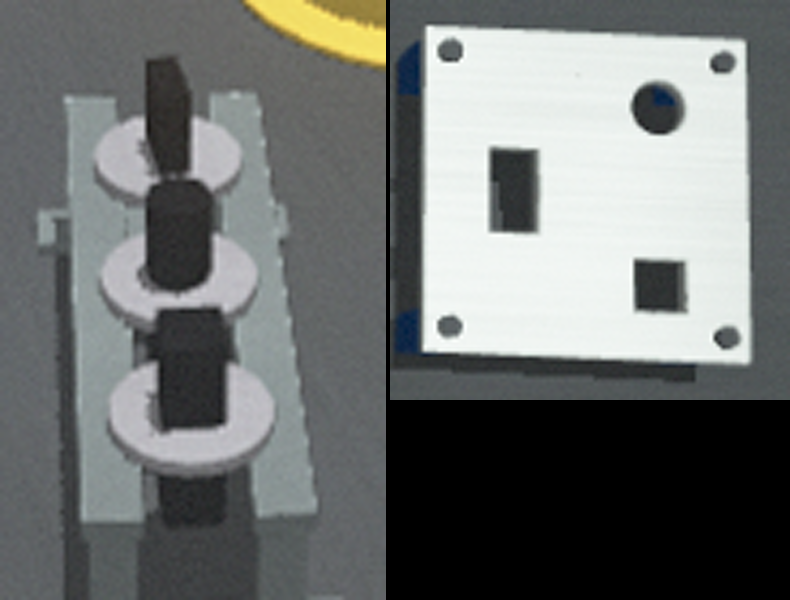

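The crop confirms it: (233,226) has the thin flat bar, (275,238) is round and (318,249) is square. Next I'll measure the stop and the slot.

```bash
python3 - <<'E'
from h import *
c=load('top0'); f=c['frame']; g=f.min(axis=2)
# collar
def comps(mask,x0,x1,y0,y1):
    m=np.zeros(mask.shape,np.uint8); m[y0:y1,x0:x1]=mask[y0:y1,x0:x1]; return m
m=comps(g>165,212,256,205,248)*255
cs,_=cv2.findContours(m,cv2.RETR_EXTERNAL,cv2.CHAIN_APPROX_NONE)
k=max(cs,key=cv2.contourArea); e=cv2.fitEllipse(k); print('collar',e, ray(c,[e[0]],88))
P=ray(c,k.reshape(-1,2),88)[:,:2].astype(np.float32); print(cv2.minEnclosingCircle(P))
# grey levels in head
print(g[214:240,220:246])
# slot
m=comps(g<150,474,494,226,258)*255
cs,_=cv2.findContours(m,cv2.RETR_EXTERNAL,cv2.CHAIN_APPROX_NONE)
k=max(cs,key=cv2.contourArea); P=ray(c,k.reshape(-1,2),80)[:,:2].astype(np.float32)
print('slot',cv2.minAreaRect(P))
m=comps(g>150,440,560,190,300)*255
cs,_=cv2.findContours(m,cv2.RETR_EXTERNAL,cv2.CHAIN_APPROX_NONE)
k=max(cs,key=cv2.contourArea); P=ray(c,k.reshape(-1,2),80)[:,:2].astype(np.float32)
print('plate',cv2.minAreaRect(P))
E
```

```text
collar ((233.60818481445312, 226.63262939453125), (30.071022033691406, 31.22208023071289), 56.48335266113281) [[515.65168864 336.09743038  88.        ]]
((515.9508666992188, 336.2359924316406), 35.38040542602539)
[[ 52  58  62  57 101 191 199 199 200 201 200 202 202 203 201 206 204 206
  207 206 206 208 209 197 142 135]
 [ 56  57  59  98 189 202 201 201 202 202 201 201 203 203 204 202 206 203
  204 204 204 204 203 206 207 104]
 [ 69  58 106 180 192 197 196 196 197 200 203 200 202 202 204 208 203 207
  206 208 206 207 205 209 212 213]
 [ 68 113 182 196 195 195 196 193 195 197 197 195 198 199 201 202 204 205
  203 208 207 205 207 209 212 209]
 [ 83 179 198 195 196 200 197 197 200 199 199 198 200 199 199 199 201 199
  203 202 201 204 203 204 205 205]
 [147 191 144  98  85  79 107 149 152 151 194 198 202 200 203 204 204 202
  205 204 205 205 205 202 206 206]
 [182 199 109  57  57  50  57  66  64  65  64  58  86  86  75 107 152 154
  155 199 201 203 205 206 205 204]
 [192 160  87  50  59  57  51  60  56  56  60  58  59  62  55  61  66  69
   37 153 200 206 206 204 204 204]
 [198 161  88  
[... 1465 characters left out ...]
98 196 201
  203 203 206 202 206 206 205 209]
 [118 184 194 195 192 192 194 192 197 197 197 199 199 200 198 200 201 199
  201 203 201 205 201 202 206 203]
 [134 144 187 196 196 197 195 198 198 197 200 197 197 199 199 200 198 200
  202 200 202 202 203 205 202 185]
 [132 130 120 188 197 196 198 199 197 199 199 199 201 202 201 202 201 203
  205 203 201 202 200 201 181  80]
 [132 130 131  99 185 199 196 199 197 195 199 199 197 198 202 202 203 202
  206 206 203 203 202 146  72  47]]
slot ((482.39251708984375, -218.22930908203125), (29.21520233154297, 50.435394287109375), 87.6417236328125)
plate ((480.69256591796875, -263.6627502441406), (200.79981994628906, 201.28103637695312), 87.77095794677734)
```

```bash
python3 - <<'E'
from h import *
c=load('top0'); g=c['frame'].min(axis=2)
m=np.zeros(g.shape,np.uint8); s=slice(217,230),slice(219,240); m[s]=((g[s]>30)&(g[s]<115))*255
m=cv2.morphologyEx(m,cv2.MORPH_OPEN,np.ones((3,3),np.uint8))
cs,_=cv2.findContours(m,cv2.RETR_EXTERNAL,cv2.CHAIN_APPROX_NONE)
k=max(cs,key=cv2.contourArea); P=ray(c,k.reshape(-1,2),133)[:,:2].astype(np.float32)
print('head',cv2.minAreaRect(P),P.mean(0))
ys,xs=np.nonzero(m); Q=ray(c,np.c_[xs,ys],133)[:,:2]; print(Q.mean(0)); u,sv,vt=np.linalg.svd(Q-Q.mean(0)); print(vt,np.degrees(np.arctan2(vt[0,1],vt[0,0])),sv/np.sqrt(len(Q))*12**.5)
T=T_wc(c);print(np.array(get_obs()['tool_pos']))
E
```

```text
head ((516.0813598632812, 336.04559326171875), (34.049285888671875, 14.970431327819824), 83.55606079101562) [515.85345 335.81018]
[516.04242848 336.02489664]
[[-0.15169527 -0.98842731]
 [ 0.98842731 -0.15169527]] -98.72518269161955 [34.38359549 15.11210103]
[169.86521167 496.48072688 248.22069366]
```

```bash
cat >> h.py <<'E'
def delta(cmd_pos,cmd_yaw,pos,yaw):
    "tool-frame shift & turn about tool z, from a straight-down commanded pose (deg yaw)"
    Rw=R.from_euler('xyz',[np.pi,0,np.radians(cmd_yaw)]).as_matrix()
    return np.round(Rw.T@(np.array(pos,float)-cmd_pos),1), round(np.radians(cmd_yaw-yaw),3)
E
python3 - <<'E'
from h import *
print(delta([170,496.7,248.7],np.degrees(2.812),[516,336,200],82.5))
E
```

```text
(array([-379.4,  -40.1,   48.7]), np.float64(1.372))
```

step_arm --increments "0 0 0.05 -15 -2 0 1;0 0 0.15 -50 -5 0 1;0 0 0.3 -90 -9 0 1;0 0 0.45 -130 -14 0 1;0 0 0.6 -170 -18 0 1;0 0 0.75 -210 -22 5 1;0 0 0.9 -250 -26 15 1;0 0 1.05 -290 -31 25 1;0 0 1.2 -330 -35 35 1;0 0 1.3 -360 -38 42 1;0 0 1.36 -375 -40 47 1;0 0 1.372 -379.4 -40.1 48.7 1;0 0 1.372 -379.4 -40.1 48.7 1;0 0 1.372 -379.4 -40.1 48.7 1"

```text
time: 1.9
tool_pos: [515.5, 336.2, 200.4]
tcp_rot: [3.141, -0.0, 1.441]
contact_force: [-0.0, -0.3, 0.6]
grip_width: 91.8
```

```bash
python3 - <<'E'
from h import *
c=snap('wrist','wrist1'); print(c['obs']['tool_pos'],np.degrees(c['obs']['tcp_rot']),c['obs']['joint_positions'])
print(proj(c,[[516,336,133],[516,336,88]]))
E
```

```text
[515.50230098 336.23381897 200.3717747 ] [ 1.79993173e+02 -1.59682609e-02  8.25515159e+01] [4.53415851e-01 5.45948106e-01 1.33191316e+00 1.75164815e-04
 1.26347842e+00 5.83363472e-01]
[[317.52769183 260.38287103]
 [317.24106751 242.01437668]]
```

View pics/wrist1.png

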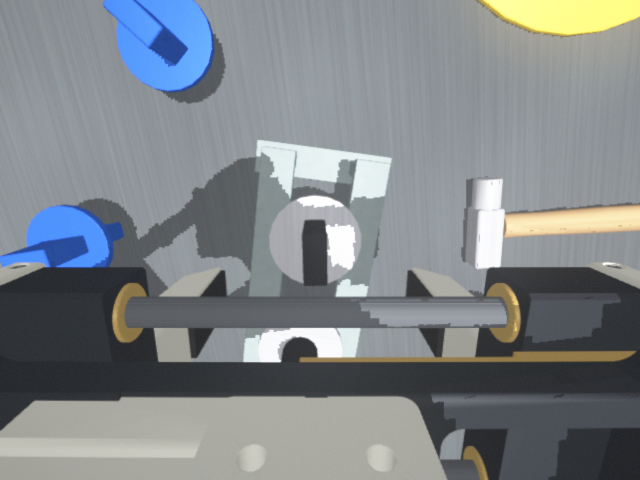

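The wrist view shows the flat bar upright at (315,252) with its collar centre at (316,241). I predicted (317,242), so the yaw and position agree. Next I descend to the grasp height and close.

step_arm --increments "0 0 0 0 0 15 1;0 0 0 0 0 40 1;0 0 0 0 0 65 1;0 0 0 0 0 80 1;0 0 0 0 0 85 1;0 0 0 0 0 85 1;0 0 0 0 0 85 0.3;0 0 0 0 0 85 -0.2;0 0 0 0 0 85 -0.5;0 0 0 0 0 85 -1;0 0 0 0 0 85 -1;0 0 0 0 0 85 -1;0 0 0 0 0 85 -1;0 0 0 0 0 85 -1"

```text
time: 3.7
tool_pos: [515.7, 336.0, 115.0]
tcp_rot: [-3.141, -0.0, 1.44]
contact_force: [-1.7, 1.0, 2.5]
grip_width: 16.6
```

step_arm --increments "0 0 0 0 0 -5 -1;0 0 0 0 0 -20 -1;0 0 0 0 0 -45 -1;0 0 0 0 0 -75 -1;0 0 0 0 0 -105 -1;0 0 0 0 0 -130 -1;0 0 0 0 0 -140 -1;0 0 0 0 0 -140 -1;0 0 0 0 0 -140 -1"

```text
time: 4.82
tool_pos: [515.4, 335.7, 253.7]
tcp_rot: [-3.14, 0.001, 1.44]
contact_force: [-0.2, -0.3, -4.8]
grip_width: 15.7
```

```bash
python3 - <<'E'
from h import *
c=snap('wrist','wrist2'); s=snap('side','side2')
print(delta([516,336,255],82.5,[482.4,-218.2,255],-2.4))
a=s['frame'][40:290,180:420,::-1]; w=cv2.resize(c['frame'][:,:,::-1],(400,300))
m=np.zeros((500,800,3),np.uint8); m[:417,:400]=cv2.resize(a,(400,417)); m[:300,400:]=w
cv2.imwrite('pics/lift.png',m); print(c['obs']['grip_width'],c['obs']['contact_force'],c['obs']['moment'])
E
```

```text
(array([-553.8,   39. ,    0. ]), np.float64(1.482))
15.70269293830626 [-0.16511157 -0.28383067 -4.80268759] [-0.14933992  0.09386874  0.02893851]
```

View pics/lift.png

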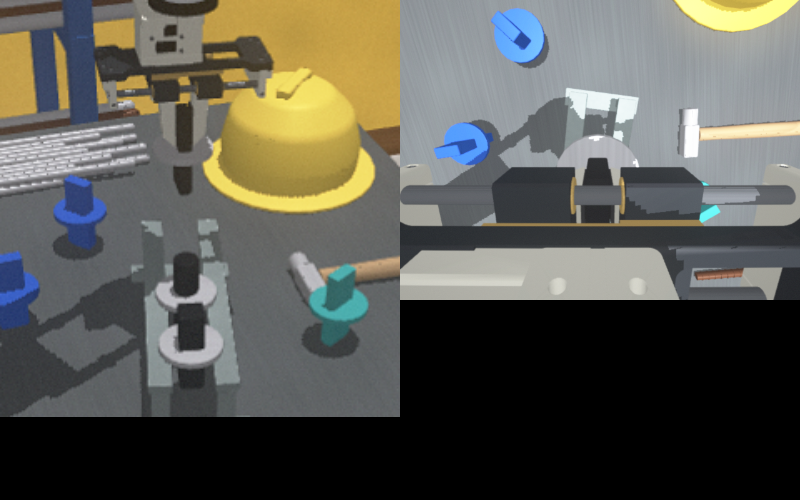

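The stop is held (15.7 mm opening, 4.8 N of weight) and has cleared the rail, with the other two pins still hanging. Now I move over the slot, turning by -84.9°.

step_arm --increments "0 0 0.02 -10 1 0 -1;0 0 0.08 -30 2 0 -1;0 0 0.18 -65 5 0 -1;0 0 0.28 -105 7 0 -1;0 0 0.38 -145 10 0 -1;0 0 0.49 -185 13 0 -1;0 0 0.6 -225 16 0 -1;0 0 0.71 -265 19 0 -1;0 0 0.82 -305 22 0 -1;0 0 0.93 -345 24 0 -1;0 0 1.04 -385 27 0 -1;0 0 1.14 -425 30 0 -1;0 0 1.24 -465 33 0 -1;0 0 1.34 -500 35 0 -1;0 0 1.42 -530 37 0 -1;0 0 1.465 -547 38 0 -1;0 0 1.482 -553.8 39 0 -1;0 0 1.482 -553.8 39 0 -1;0 0 1.482 -553.8 39 0 -1;0 0 1.482 -553.8 39 0 -1"

```text
time: 7.42
tool_pos: [482.4, -217.4, 255.0]
tcp_rot: [-3.141, -0.0, -0.041]
contact_force: [0.5, -0.2, -4.6]
grip_width: 16.0
```

```bash
python3 - <<'E'
from h import *
c=snap('wrist','wrist3'); s=snap('side','side3'); print(c['obs']['tool_pos'],np.degrees(c['obs']['tcp_rot']),c['obs']['grip_width'])
print(proj(s,[[482.4,-218.2,80]]))
m=np.zeros((600,800,3),np.uint8); m[:300,:400]=cv2.resize(c['frame'][:,:,::-1],(400,300)); m[:600,400:]=cv2.resize(s['frame'][180:480,300:500,::-1],(400,600));
cv2.imwrite('pics/over.png',m)
E
```

```text
[ 482.43867243 -217.43907333  255.04445444] [-1.79985982e+02 -1.67191137e-03 -2.33965547e+00] 16.04634983293944
[[386.33230768 402.59345231]]
```

View pics/over.png

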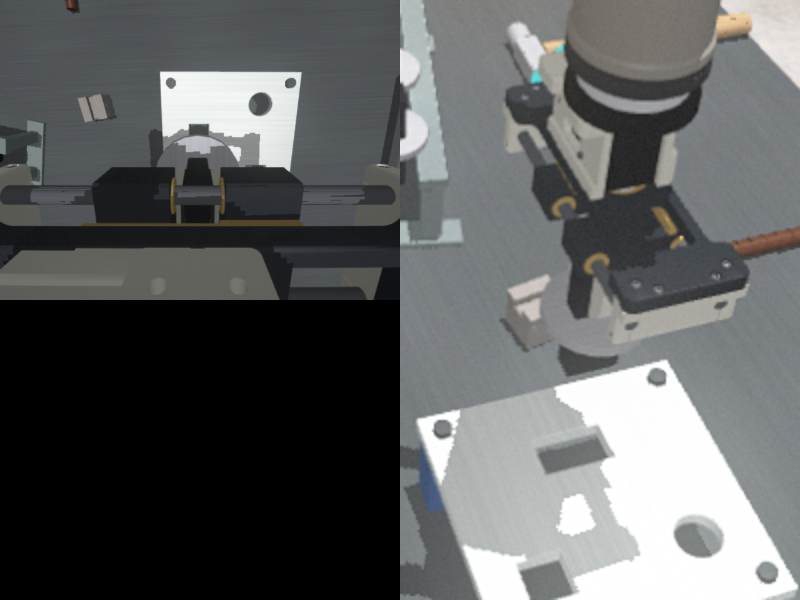

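```bash
python3 - <<'E'
from h import *
c=load('side0'); g=c['frame'].min(axis=2)
x0,x1,y0,y1=360,412,385,425
m=np.zeros(g.shape,np.uint8); m[y0:y1,x0:x1]=(g[y0:y1,x0:x1]<195)*255
print(g[388:420:1,386])
cs,_=cv2.findContours(m,cv2.RETR_EXTERNAL,cv2.CHAIN_APPROX_NONE)
k=max(cs,key=cv2.contourArea); P=ray(c,k.reshape(-1,2),80)[:,:2].astype(np.float32); print('slot',cv2.minAreaRect(P))
m=cv2.resize(c['frame'][370:440,340:430,::-1],(720,560),interpolation=cv2.INTER_NEAREST)
L=R.from_euler('z',-2.3,degrees=True).as_matrix()
q=proj(c,np.array([[26,15,0],[26,-15,0],[-26,-15,0],[-26,15,0]])@L.T+[482.4,-218.2,80])
cv2.polylines(m,[np.int32((q-[340,370])*8+4)],True,(0,0,255),1); cv2.imwrite('pics/slot.png',m)
E
```

```text
[235 236 236 234 234 233 225 180 150 153 153 139 115 120 110  95  94  94
  95  95  92  95  94  93  85 136 234 246 242 241 240 240]
slot ((481.2298889160156, -219.77064514160156), (30.223146438598633, 53.34940719604492), 87.07129669189453)
```

View pics/slot.png

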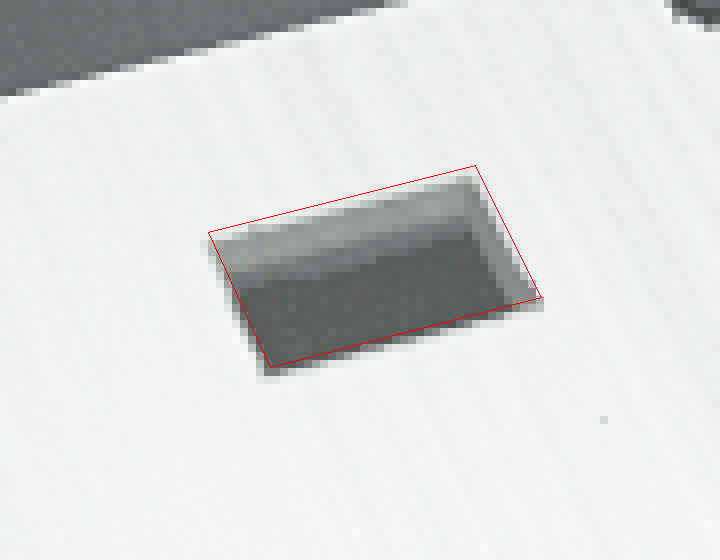

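The two views put the slot at (482.4,-218.2) and (481.2,-219.8), with long-axis angles of -2.4° and -2.9°. I'll use about (482,-219), lower to just above the mouth, and check.

step_arm --increments "0 0 0 0 0.5 5 -1;0 0 0 0 1 20 -1;0 0 0 0 1.2 40 -1;0 0 0 0 1.2 60 -1;0 0 0 0 1.2 72 -1;0 0 0 0 1.2 80 -1;0 0 0 0 1.2 80 -1;0 0 0 0 1.2 80 -1"

```text
time: 8.52
tool_pos: [482.6, -219.6, 175.6]
tcp_rot: [3.141, -0.001, -0.042]
contact_force: [-0.3, -0.3, -5.1]
grip_width: 15.6
```

```bash
python3 - <<'E'
from h import *
s=snap('side','side4'); print(s['obs']['tool_pos'],s['obs']['contact_force'],s['obs']['grip_width'])
m=cv2.resize(s['frame'][310:460,300:500,::-1],(800,600),interpolation=cv2.INTER_CUBIC)
L=R.from_euler('z',-2.4,degrees=True).as_matrix(); o=s['obs']['tool_pos']
for a,b,p,col in [(26,15,[482,-219,80],(0,0,255)),(18,8,[o[0],o[1],o[2]-85],(0,255,0))]:
    q=proj(s,np.array([[a,b,0],[a,-b,0],[-a,-b,0],[-a,b,0]])@L.T+p)
    cv2.polylines(m,[np.int32((q-[300,310])*4+2)],True,col,1)
cv2.imwrite('pics/near.png',m)
E
```

```text
[ 482.59591295 -219.64704507  175.56918477] [-0.25587451 -0.31121991 -5.06742213] 15.595770915772368
```

View pics/near.png

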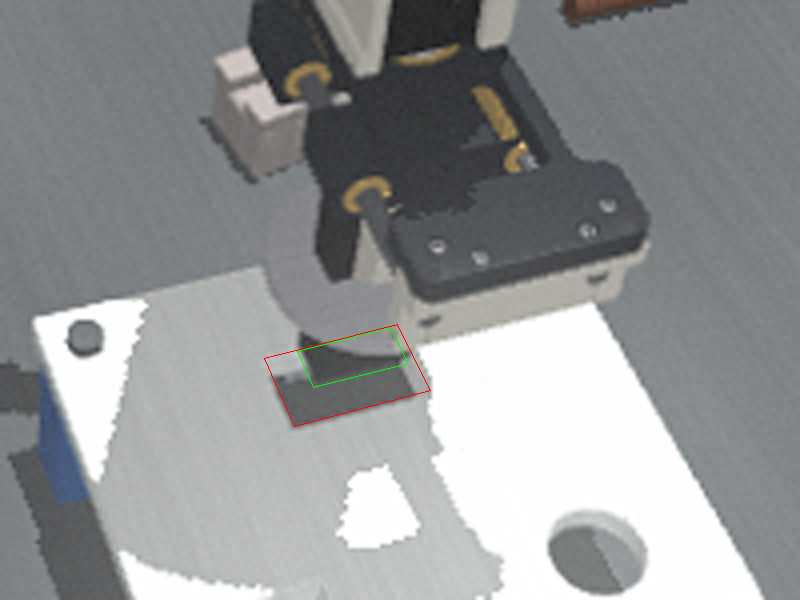

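The shank tip is where I predicted, in the crop at about (355,380), and it sits inside the slot outline. Now I lower it through.

step_arm --increments "0 0 0 0 0 5 -1;0 0 0 0 0 12 -1;0 0 0 0 0 20 -1;0 0 0 0 0 30 -1;0 0 0 0 0 40 -1;0 0 0 0 0 48 -1;0 0 0 0 0 54 -1;0 0 0 0 0 57 -1;0 0 0 0 0 57 -1"

```text
time: 9.7
tool_pos: [482.3, -219.4, 117.9]
tcp_rot: [-3.141, 0.0, -0.042]
contact_force: [-0.3, 0.1, -4.6]
grip_width: 15.7
```

No contact force yet, so I creep the last 3 mm.

step_arm --increments "0 0 0 0 0 1 -1;0 0 0 0 0 2 -1;0 0 0 0 0 2.5 -1;0 0 0 0 0 2.8 -1;0 0 0 0 0 2.8 -1"

```text
time: 10.32
tool_pos: [482.3, -219.4, 115.2]
tcp_rot: [-3.142, -0.0, -0.042]
contact_force: [-0.3, 0.2, -4.5]
grip_width: 15.8
```

step_arm --increments "0 0 0 0 0 0.5 -1;0 0 0 0 0 1 -1;0 0 0 0 0 1 -1;0 0 0 0 0 1 -1"

```text
time: 10.82
tool_pos: [482.3, -219.5, 115.0]
tcp_rot: [3.141, -0.001, -0.042]
contact_force: [-3.1, 2.5, 5.6]
grip_width: 15.8
```

The force went from -4.5 to +5.6 N at z=115, so the collar is seated. Now I open and withdraw.

step_arm --increments "0 0 0 0 0 0 -0.4;0 0 0 0 0 0 0;0 0 0 0 0 0 0.3;0 0 0 0 0 0 0.3;0 0 0 0 0 0 0.3"

```text
time: 11.45
tool_pos: [482.3, -219.4, 114.1]
tcp_rot: [-3.141, 0.0, -0.042]
contact_force: [0.6, -0.0, 0.3]
grip_width: 58.4
```

step_arm --increments "0 0 0 0 0 -5 0.3;0 0 0 0 0 -20 0.3;0 0 0 0 0 -50 0.3;0 0 0 0 0 -90 0.3;0 0 0 0 0 -130 0.3;0 0 0 -20 0 -150 0.3;0 0 0 -50 0 -160 0.3;0 0 0 -80 0 -160 0.3;0 0 0 -100 0 -160 0.3;0 0 0 -100 0 -160 0.3"

```text
time: 12.7
tool_pos: [381.7, -215.2, 275.5]
tcp_rot: [3.141, -0.002, -0.043]
contact_force: [0.0, 0.5, 0.1]
grip_width: 59.8
```

```bash
python3 - <<'E'
from h import *
s=snap('side','side5'); t=snap('top','top5'); o=get_obs();print(o['time'],o['tool_pos'],o['contact_force'])
m=np.zeros((600,800,3),np.uint8); m[:300,:400]=cv2.resize(t['frame'][180:330,180:560,::-1],(400,300)); m[:,400:]=cv2.resize(s['frame'][180:480,300:500,::-1],(400,600))
m[300:,:400]=cv2.resize(s['frame'][150:450:,200:600,::-1],(400,300))
cv2.imwrite('pics/fin.png',m)
E
```

```text
12.8 [ 382.90769067 -215.45952696  275.08041192] [ 0.71791429  0.41753767 -1.05135048]
```

View pics/fin.png

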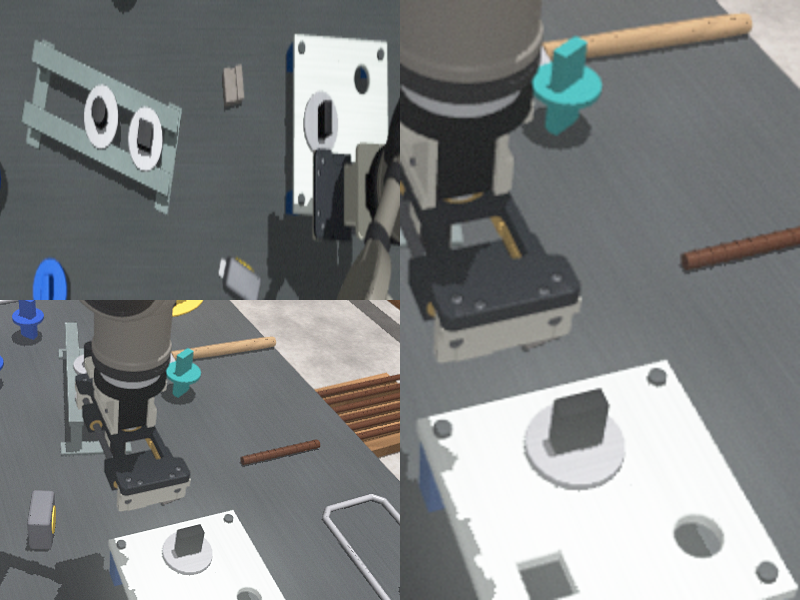

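The side view shows the stop upright with its collar flat on the plate over the slot, crop position (575,445). The round and square pins still hang in the rail. I'm handing in.

```bash
python3 -c "
from h import *
print(close_job())"
```

```text
the job is handed in; nothing more can be done
None
```

The flat-bar stop is in the bending bed's oblong slot with its collar on the plate, and the job was handed in at about 13 s.

- **What I did:** I gripped the stop at the hat end of the rail, lifted it straight up and turned it -84.9° to match the slot. I then lowered it through until the collar touched the plate, let go, and backed the arm clear.
- **Seating check:** During the last millimetre of lowering the vertical force went from -4.5 to +5.6 N, with the TCP at 115 mm. That is the same height as when I gripped the stop in the rail, whose tops are also 80 mm above the bench, so the collar is at plate height.
- **Last pictures:** The side view shows the stop upright with its collar flat over the slot. The round and square pins still hang in the rail, and I did not touch the blue and turquoise look-alikes.
- **Disagreement:** The two camera views differed by about 2 mm on the slot's position. I used a point near the middle, and that was within the slot's 7–8 mm clearance on each side.
- **Not measured:** I judged that the collar sits flat from the force and the pictures. I did not measure its tilt.

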